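Snap a sample jar's cap home with the seating tool

TASK

A white sample jar stands in a capping stand with its orange snap-in cap only started in the mouth. Take the blue-handled seating tool off its rest, put its hollow foot over the cap and press straight down, squarely and with no more than 15 N, until the cap clicks fully home; then stand the tool upright on its rest again, over the boss, and let go. Press the cap only with the tool, and leave the other things on the worktop where they are.

Things in the scene. Friction and masses are not known exactly. Their poses are not given: they have to be found in the camera images.
- tool_handle (a point): seating tool, standing upright on its rest: a round blue handle 26 mm in diameter and 78 mm long above an aluminium bell-shaped foot 53 mm in diameter; 104 mm high over all, about 150 g. This point is on its axis, at the middle of the part to grip, 70 mm above the foot's lower rim and 34 mm below the top of the handle. z points up along the tool.
- tool_foot (a point): centre of the lower rim of the seating tool's foot (at tool height 0). The foot has a round recess in its underside, 44 mm wide and 4 mm deep, that fits over the cap's 38 mm head; the recess's flat floor, 4 mm above this point, presses on the cap.
- rest_seat (a point): the tool's rest, fixed to the worktop: a dark round plate 88 mm in diameter and 10 mm thick with a steel boss in its middle, 36 mm wide and 5 mm high, that enters the recess of the tool's foot; the tool stands on the boss by the floor of its recess. This point is on the rest's axis, 11 mm above the worktop, where tool_foot lies when the tool stands centred. z up.
- cap_top (a point): centre of the top of the orange snap-in cap: a round knurled head 38 mm in diameter and 7 mm thick, with a plug below it, 14 mm long, that goes into the jar's mouth. The cap is loose; as found, the underside of its head stands 5 to 7 mm above the jar's mouth. z points up along the cap.
- cap: the same cap; its origin is the centre of the underside of the cap's head, 7 mm below cap_top, which meets the jar's rim when the cap is home. z up.
- jar_mouth (a point): centre of the rim of the white jar (54 mm in diameter, neck 48 mm, mouth 28 mm), 90 to 101 mm above the worktop, z up. Four sprung balls in the mouth hold the cap back until the push passes about 8 to 10 N; then it snaps in, the force drops by several newtons, and the cap's origin lies on this point.
- flask: bystander: conical glass flask, 67 mm in diameter, 112 mm high, loose; origin at the centre of its underside.
- stand: capping stand: fixed grey round foot, 100 mm in diameter; origin at the centre of its underside. The jar stands in it on a sliding carriage and a rubber pad. Under the press the carriage first slips down with about 4 N drag to a stop, by 1 to 10 mm (not known beforehand), and stays down; the pad then yields by 0.13 mm per newton, up to 3 mm, and springs back.
Not all that is in view belongs to the job. Of the things shaped like the cap, the orange one is meant.

How it is judged:
On the way, in this order (a step that is already met when the one before it is completed fails the run):
1. the seating tool presses on the cap, which is not yet home (contact force between tool and cap above 2.5 N and z of cap in the frame of jar_mouth above 0.0035 m).
2. the cap has snapped home in the jar (z of cap in the frame of jar_mouth below 0.0015 m and horizontal distance between cap and jar_mouth below 0.003 m), for 0.2 s.
At the end, for the whole second after the job is handed in: The cap is home: the underside of its head within 1.5 mm of the jar's rim, centred within 3 mm and level within 0.06 rad. The tool stands on its rest with the boss in its foot, the foot within 3 mm of its seated height and 6 mm of the rest's centre, upright within 0.08 rad (all of step 2 and angle between cap_top's own z axis and vertical below 0.06 rad and horizontal distance between tool_foot and rest_seat below 0.006 m and z of tool_foot in the frame of rest_seat below 0.003 m and angle between tool_foot's own z axis and vertical below 0.08 rad); the robot touches nothing.
It fails at once if the tool pushes on the cap with more than 15 N (contact force between tool and cap above 15 N).
It fails at once if the cap is pressed with something other than the tool (contact force between any of the fingers, the arm and cap above 1 N).
It fails at once if the cap is pressed with the tool held at a slant (more than 0.2 rad) (contact force between tool and cap above 3 N and angle between tool_foot's own z axis and vertical above 0.2 rad).
It fails at once if the bystander flask is moved by more than 30 mm (distance of flask from where it was at the start of the episode above 0.03 m).
It also fails if it takes over 72 s, if anything falls off the work surface, if the arm or the gripper's body presses on something with over 40 N, if the wrist force passes 120 N, or if a joint passes its speed limit or range.

ROBOT

A 7-joint arm with a two-finger parallel gripper is mounted at the origin on a cart in front of the work surface, level with it; the furniture and walls round the work are solid. World frame = base frame: x ahead of the robot, y to its left, z up, the work surface at z = 0. Lengths are in m, angles in rad, forces in N, time in s.
With the tool pointing down it reaches from about 0.4 to 0.85 m from the base axis. Payload 10.4 kg.
Tool frame: the origin (TCP) lies midway between the tips of the shut fingers; the grasp point (between the pads) lies behind it (manip.grip_depth is the x of the grasp point in the tool frame, in m); x points along the fingers, z is the direction in which the jaws open and shut, and the axes are right-handed (so a half turn about x gives the same grasp; the last joint's range is limited). The gripper opens to 85 mm and grips with 20 to 120 N. Pads are 22 mm wide; open, the fingers measure 114 mm over their backs; the gripper's body (76 mm by 85 mm) begins 54 mm behind the grasp point. The pads swing forward as they close: fully open they stand 13 mm farther back than shut.
Start: joints at [1.326, 0.332, -0.065, 1.46, 0.022, 1.35, -0.088], TCP at [0.138, -0.61, 0.231] pointing down, gripper open.
Joint ranges: [-2.6, 2.6], [-0.5, 2.12], [-1.47, 1.34], [0.16, 2.42], [-1.27, 4.41], [0.06, 2.06], [-2.6, 2.6]. Speed limits (rad/s): [2.22, 2.22, 2.79, 2.79, 3.14, 3.14, 3.14].

INTERFACE

Orientations are given as a unit quaternion [x, y, z, w].
In Python, from workcell import readout, camera, manip gives the robot as it stands.
- The arm moves only by the shell command python3 -m inch 'ROWS' [FORCE]. ROWS is JSON, a list of rows, each a list of 3 entries, a list of its own where there are three numbers: the turn, a rotation vector about the tool's x, y, z in degrees, then the shift along the tool's x, y, z in mm, then the closure, from 0 (fully open) to 1 (shut). In form: [[[wx, wy, wz], [dx, dy, dz], hand], ...]. A call has 1 to 10 rows; each row is the pose to reach, as a shift and turn from the pose measured when the call began, along the tool's axes at that moment; what a row does not reach only later rows make up. A row lasts 1/8 s, in which the tool goes at most 62.5 mm and 10.7 degrees, less where a joint would pass 70% of its speed; a pose out of reach is approached as far as the arm can. A call with a gripper value outside its range is refused whole. The fingers move at their own pace and stop on an object; FORCE is the grip in N (left out, the last holds). Time passes only in rows, so rows that repeat a pose let the fingers close. It gives the time, the measured TCP pose, the force and the opening at its end, in the units of the state.
- readout.get_obs(): the state, without advancing time (a new reading comes with each control period).
- camera(name): name is "scene" or "top" or "wrist"; returns a dict with "pixels" (420x560x3 uint8, red, green, blue), "range_z" (420x560 float32, m along the optical axis (not along the pixel's ray), 0 where there is no reading), "intrinsics" (3x3 intrinsics, pixels), "dist" ([k1, k2, p1, p2, k3] as OpenCV has them; the pictures are not rectified), "extrinsics" (4x4, takes a point from world to camera coordinates); the wrist camera has in their place "T_tool_cam" (4x4, takes a point from camera to tool coordinates, whose origin is the TCP and whose axes are the tool frame's). Camera axes: x right, y down, z forward; pixel columns grow to the right and rows downward; lengths in m; the calibration is good to about 2 mm. A picture is of the moment at which its call begins: read the wrist's pose just before it.
- manip.hand_in(): hands the job in, once; it reports no verdict.
The state is a dict: "clock": time; "joint_pos": joint angles; "joint_velocities": joint speeds; "tau": joint torques, N m; "position": TCP position; "ee_rot": TCP orientation; "ft_force": force on the tool from outside, world axes, zero at the start; "torque": the same for the moment, N m; "grip_width": opening from 0.0 (shut) to 1.0 (fully open).
Only numpy, scipy, OpenCV 4.12 (cv2) and the standard library are available. Lean on these libraries where they do the work, as an engineer would, in place of code of your own. Each camera call takes 0.05 s, during which the arm holds its last target.

## Working session

There is one attempt and no reset: what is moved stays moved. The work goes in short steps, Python scripts to look and compute and a shell command to move; the robot and the scene stay as the last step left them, time stands still between calls to the robot, and variables do not carry over. Pictures are saved under pics/ and viewed, and the job is handed in when it is done.

```bash
mkdir -p pics; ls; python3 - <<'E'
from workcell import readout,camera,manip
import cv2,numpy as np
print(readout.get_obs(),manip.grip_depth)
for n in("scene","top","wrist"):
    c=camera(n);cv2.imwrite(f"pics/{n}0.png",c["pixels"][...,::-1])
    np.savez(f"{n}0.npz",**c)
    print(n,c["intrinsics"],c["dist"],c.get("extrinsics"),c.get("T_tool_cam"))
E
```

```text
pics
{'clock': 0.0, 'joint_pos': array([ 1.32642244,  0.33285847, -0.06466085,  1.46095653,  0.02158243,
        1.34992024, -0.08850482]), 'joint_velocities': array([-0.00131905,  0.00014309, -0.00161762, -0.00049849,  0.00023545,
        0.00077246,  0.00107782]), 'tau': array([-1.82013014e-04, -6.25438499e+01,  4.93068842e-02, -3.91597223e+01,
        1.61198562e-02,  1.00961429e-02, -1.09309767e-05]), 'position': array([ 0.13736616, -0.60931874,  0.23051695]), 'ee_rot': array([ 0.4419074 ,  0.55266731, -0.44130433,  0.55183981]), 'ft_force': array([ 0.20942826,  0.63801313, -0.44453932]), 'torque': array([0.02873061, 0.03609083, 0.00887606]), 'grip_width': 0.9985504324357609} -0.0187
scene [[437.83455811   0.         281.80682644]
 [  0.         437.83455811 210.60848655]
 [  0.           0.           1.        ]] [-0.06410486  0.          0.          0.          0.        ] [[ 0.76230581 -0.64706911  0.01383516 -0.45046344]
 [-0.5071277  -0.61045092 -0.60841694  0.30991529]
 [ 0.40213349  0.45678358 -0.79349696  0.89338141]
 [ 0.          0.          0.          1.        ]] Non
[... 232 characters left out ...]
691e-04 -3.83015701e-02]
 [-9.93678733e-01 -1.22506375e-02 -1.11590758e-01  5.74004190e-01]
 [ 1.11584682e-01  1.18048295e-03 -9.93754228e-01  1.30945611e+00]
 [ 0.00000000e+00  0.00000000e+00  0.00000000e+00  1.00000000e+00]] None
wrist [[333.17961889   0.         276.63129807]
 [  0.         333.17961889 207.10479266]
 [  0.           0.           1.        ]] [-0.05185234  0.          0.          0.          0.        ] None [[ 1.37377244e-03 -2.67109004e-01  9.63665343e-01 -1.41297464e-01]
 [-4.00581902e-04 -9.63666322e-01 -2.67108704e-01  6.75560707e-02]
 [ 9.99998976e-01 -1.90803193e-05 -1.43085727e-03  1.36846581e-04]
 [ 0.00000000e+00  0.00000000e+00  0.00000000e+00  1.00000000e+00]]
```

View pics/scene0.png

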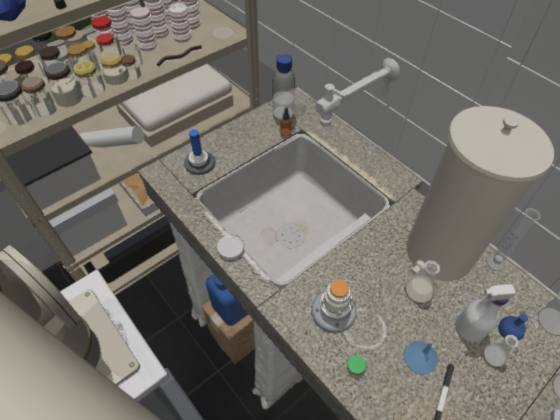

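View pics/top0.png

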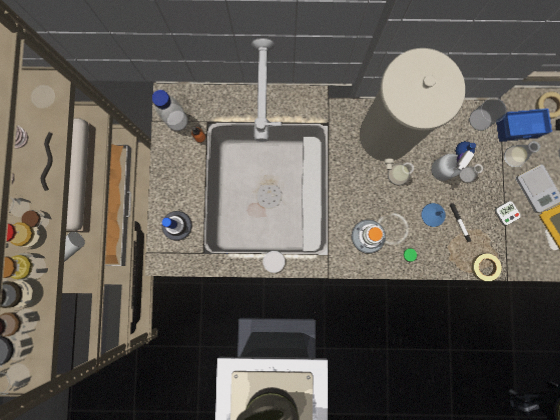

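```bash
cat > h.py <<'E'
import numpy as np,cv2
from scipy.optimize import least_squares
def load(n): return dict(np.load(n,allow_pickle=True))
def rays(c,uv):
    K=c["intrinsics"];p=cv2.undistortPoints(np.asarray(uv,float).reshape(-1,1,2),K,c["dist"]).reshape(-1,2)
    return np.c_[p,np.ones(len(p))]
def T_wc(c,o=None):
    if "extrinsics" in c and c["extrinsics"].shape==(4,4): return np.linalg.inv(c["extrinsics"])
    from scipy.spatial.transform import Rotation as R
    T=np.eye(4);T[:3,:3]=R.from_quat(o["ee_rot"]).as_matrix();T[:3,3]=o["position"];return T@c["T_tool_cam"]
def cloud(c,mask,o=None):
    v,u=np.nonzero(mask&(c["range_z"]>0));T=T_wc(c,o)
    P=rays(c,np.c_[u,v])*c["range_z"][v,u][:,None]
    return P@T[:3,:3].T+T[:3,3],np.c_[u,v]
def plane(c,uv,z,o=None):
    T=T_wc(c,o);d=rays(c,uv)@T[:3,:3].T;t=T[:3,3]
    return t+d*((z-t[2])/d[:,2])[:,None]
def circ(P,r=None):
    m=P.mean(0)[:2]
    if r: f=lambda q:np.hypot(P[:,0]-q[0],P[:,1]-q[1])-r;q0=m
    else: f=lambda q:np.hypot(P[:,0]-q[0],P[:,1]-q[1])-q[2];q0=[*m,.02]
    s=least_squares(f,q0,loss="soft_l1",f_scale=.001);return s.x,np.abs(s.fun).mean()
def hsv(c): return cv2.cvtColor(c["pixels"],cv2.COLOR_RGB2HSV)
def box(c,u0,u1,v0,v1):
    m=np.zeros(c["range_z"].shape,bool);m[v0:v1,u0:u1]=1;return m
E
python3 - <<'E'
from h import *
B={"top":[(150,200,205,245),(350,390,215,255)],"scene":[(180,220,120,180),(310,360,270,330)]}
for n in B:
    c=load(n+"0.npz");H=hsv(c)
    blue=(H[...,0]>100)&(H[...,0]<130)&(H[...,1]>120)&box(c,*B[n][0])
    org=(H[...,0]>5)&(H[...,0]<22)&(H[...,1]>150)&box(c,*B[n][1])
    for nm,m in(("blue",blue),("org",org)):
        P,uv=cloud(c,m);print(n,nm,m.sum(),uv.min(0),uv.max(0),"z",np.percentile(P[:,2],[2,50,90,98]),"mean",P.mean(0))
        t=P[:,2]>np.percentile(P[:,2],98)-.006
        Pt=P[t];print(" topface",t.sum(),Pt.mean(0), (Pt.max(0)+Pt.min(0))/2)
        side=P[~t]
        if nm=="blue" and len(side)>10: print(" side circ",circ(side,.013))
    # rest plate and stand: heights
    for nm,b in zip(("rest","stand"),B[n]):
        b=(b[0]-25,b[1]+25,b[2]-25,b[3]+40)
        P,uv=cloud(c,box(c,*b));
        ctr={"rest":(.535,.226),"stand":(.5,-.2)}[nm]
        print(nm,np.histogram(P[:,2],bins=np.arange(-.01,.14,.01))[0])
E
for n in top scene; do python3 - $n <<'E'
import sys,cv2
n=sys.argv[1];im=cv2.imread(f"pics/{n}0.png")
b={"top":[(140,180,80,80),(335,195,80,80)],"scene":[(160,110,80,80),(295,260,80,80)]}[n]
cv2.imwrite(f"pics/{n}0z.png",cv2.hconcat([cv2.resize(im[y:y+h,x:x+w],(400,400),interpolation=cv2.INTER_CUBIC) for x,y,w,h in b]))
E
done
```

```text
top blue 88 [162 218] [174 227] z [0.06052493 0.11431347 0.117566   0.11972101] mean [0.53132344 0.28740147 0.10760816]
 topface 46 [0.53148414 0.2903824  0.1163369 ] [0.53212373 0.28989754 0.11753212]
 side circ (array([0.5316856, 0.2919834]), np.float64(0.0018497734214298674))
top org 141 [369 227] [381 240] z [0.10723693 0.11316927 0.11576278 0.11721845] mean [ 0.50705504 -0.27940501  0.11256388]
 topface 100 [ 0.5071079  -0.27961804  0.11393432] [ 0.50791202 -0.27933409  0.11468139]
rest [3629 2046  210  116   58    7    9    8   11   10   10    6   68    2
    0]
stand [4283 2564  418   88    7  103   11   31   31   28   35   79  127    0
    0]
scene blue 188 [189 130] [200 154] z [0.04582503 0.09073073 0.11566998 0.11755775] mean [0.52631611 0.28423218 0.08785545]
 topface 47 [0.52844512 0.28857144 0.11520344] [0.52799003 0.28992735 0.11628297]
 side circ (array([0.53173312, 0.29235823]), np.float64(0.0013449168787572196))
scene org 205 [331 281] [347 296] z [0.10921073 0.11235132 0.11425062 0.11502285] mean [ 0.50406535 -0.27891327  0.11226589]
 topface 200 [ 0.5039373  -0.2788168   0.11233431] [ 0.50371309 -0.27897951  0.112171  ]
rest [3398 1485  199  120   59   23   27   26   24   28   29   27   55    1
    0]
stand [7002 2262  749  130   23  197   49   83   86   78  118   86  243    0
    0]
```

```bash
cd pics; python3 -c "
import cv2
cv2.imwrite('z0.png',cv2.resize(cv2.vconcat([cv2.imread('top0z.png'),cv2.imread('scene0z.png')]),(600,600)))"
```

```text
(no output)
```

View pics/z0.png

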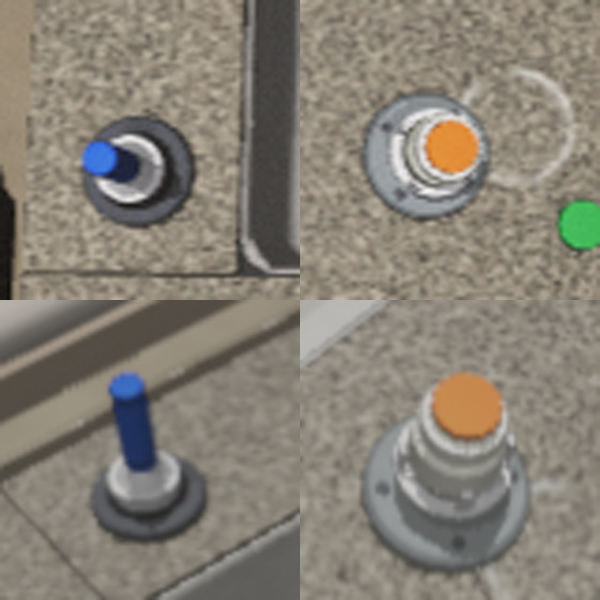

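```bash
python3 - <<'E'
from h import *
from workcell import readout
from scipy.spatial.transform import Rotation as R
print(R.from_quat(readout.get_obs()["ee_rot"]).as_matrix().round(3))
for n in("top","scene"):
    c=load(n+"0.npz");P,_=cloud(c,c["range_z"]>0)
    for nm,ctr in(("tool",(.531,.291)),("cap",(.506,-.279))):
        d=np.hypot(P[:,0]-ctr[0],P[:,1]-ctr[1])
        for z0 in(.03,.06,.12,.2,.3):
            m=(P[:,2]>z0)&(P[:,2]<z0+.1)&(d>.05)&(d<.25)
            if m.sum():
                Q=P[m];i=np.argsort(d[m])[:200];print(n,nm,z0,m.sum(),"near",d[m].min().round(3),Q[i].mean(0).round(3),"min",Q.min(0).round(2),"max",Q.max(0).round(2))
    # plate and stand fit by height
    for nm,ctr,zl,r in(("rest",(.531,.291),.010,.06),("stand",(.506,-.279),.012,.065)):
        d=np.hypot(P[:,0]-ctr[0],P[:,1]-ctr[1]);m=(d<r)
        print(nm,[ (k,((abs(P[:,2]-k)<.002)&m).sum()) for k in (0,.005,.01,.015,.02,.025,.03)])
E
```

```text
[[-0.     0.976  0.22 ]
 [ 0.001  0.22  -0.976]
 [-1.    -0.    -0.001]]
top cap 0.03 738 near 0.182 [ 0.668 -0.374  0.061] min [ 0.56 -0.49  0.03] max [ 0.76 -0.28  0.13]
top cap 0.06 489 near 0.189 [ 0.689 -0.37   0.092] min [ 0.57 -0.48  0.06] max [ 0.76 -0.28  0.16]
top cap 0.12 368 near 0.231 [ 0.736 -0.321  0.172] min [ 0.73 -0.37  0.12] max [ 0.76 -0.28  0.22]
top cap 0.2 456 near 0.23 [ 0.734 -0.322  0.253] min [ 0.73 -0.37  0.2 ] max [ 0.76 -0.28  0.3 ]
top cap 0.3 804 near 0.221 [ 0.73  -0.321  0.365] min [ 0.72 -0.38  0.3 ] max [ 0.76 -0.27  0.39]
rest [(0, np.int64(283)), (0.005, np.int64(94)), (0.01, np.int64(201)), (0.015, np.int64(70)), (0.02, np.int64(13)), (0.025, np.int64(54)), (0.03, np.int64(52))]
stand [(0, np.int64(307)), (0.005, np.int64(71)), (0.01, np.int64(118)), (0.015, np.int64(188)), (0.02, np.int64(42)), (0.025, np.int64(0)), (0.03, np.int64(0))]
scene cap 0.03 1793 near 0.177 [ 0.671 -0.363  0.053] min [ 0.56 -0.48  0.03] max [ 0.76 -0.27  0.13]
scene cap 0.06 1521 near 0.183 [ 0.676 -0.369  0.084] min [ 0.57 -0.48  0.06] max [ 0.76 -0.27  0.16]
scene cap 0.12 1337 near 0.226 [ 0.731 -0.32   0.172] min [ 0.73 -0.37  0.12] max [ 0.76 -0.27  0.22]
scene cap 0.2 1664 near 0.227 [ 0.731 -0.32   0.252] min [ 0.73 -0.37  0.2 ] max [ 0.76 -0.27  0.3 ]
scene cap 0.3 2268 near 0.217 [ 0.724 -0.319  0.372] min [ 0.72 -0.38  0.3 ] max [ 0.76 -0.26  0.39]
rest [(0, np.int64(295)), (0.005, np.int64(53)), (0.01, np.int64(197)), (0.015, np.int64(33)), (0.02, np.int64(21)), (0.025, np.int64(67)), (0.03, np.int64(35))]
stand [(0, np.int64(550)), (0.005, np.int64(64)), (0.01, np.int64(213)), (0.015, np.int64(364)), (0.02, np.int64(4)), (0.025, np.int64(0)), (0.03, np.int64(0))]
```

```bash
python3 -m inch '[[[0,0,0],[-60,0,0],0],[[3,0,0],[-80,40,-40],0],[[6,0,0],[-80,80,-75],0],[[9,0,0],[-80,120,-112],0],[[12.7,0,0],[-80,160,-150],0],[[12.7,0,0],[-80,200,-187],0],[[12.7,0,0],[-80,240,-225],0],[[12.7,0,0],[-80,280,-262],0],[[12.7,0,0],[-80,316,-297],0],[[12.7,0,0],[-80,316,-297],0]]'; python3 -c "
from workcell import readout
from scipy.spatial.transform import Rotation as R
o=readout.get_obs();print(R.from_quat(o['ee_rot']).as_matrix().round(3),o['joint_pos'].round(2))"
```

```text
clock: 1.4
position: [0.3823, -0.2468, 0.3112]
ee_rot: [0.499, 0.502, -0.498, 0.502]
ft_force: [-0.4, -0.5, -0.0]
grip_width: 0.999
[[ 0.     1.     0.007]
 [ 0.001  0.007 -1.   ]
 [-1.     0.    -0.001]] [ 0.91 -0.06 -0.41  1.73 -0.03  1.46 -1.06]
```

```bash
python3 -m inch '[[[0,0,0],[0,15,-60],0],[[0,0,0],[0,30,-120],0],[[0,0,0],[0,50,-180],0],[[0,0,0],[0,65,-240],0],[[0,0,0],[0,80,-300],0],[[0,0,0],[0,100,-360],0],[[0,0,0],[20,115,-420],0],[[0,0,0],[40,130,-480],0],[[0,0,0],[60,149,-538],0],[[0,0,0],[60,149,-538],0]]'; python3 - <<'E'
from h import *
from workcell import readout,camera
o=readout.get_obs();c=camera("wrist");np.savez("wrist1.npz",pos=o["position"],**c)
print(o["position"],o["ee_rot"],o["joint_pos"].round(2))
cv2.imwrite("pics/wrist1.png",c["pixels"][...,::-1])
H=hsv(c);m=(H[...,0]>100)&(H[...,0]<130)&(H[...,1]>120)
P,uv=cloud(c,m,o);k=np.linalg.norm(P[:,:2]-[.531,.291],axis=1)<.05;P=P[k];uv=uv[k]
t=P[:,2]>np.percentile(P[:,2],95)-.005
print(len(P),uv.min(0),uv.max(0),P[t].mean(0),np.percentile(P[:,2],[5,50,95]),circ(P[~t],.013) if (~t).sum()>20 else 0)
q=cv2.minEnclosingCircle(uv[t].astype(np.float32));print(q,plane(c,[q[0]],.115,o))
E
```

```text
clock: 2.65
position: [0.5264, 0.2955, 0.2487]
ee_rot: [0.496, 0.505, -0.498, 0.501]
ft_force: [-0.8, -0.7, -0.2]
grip_width: 1.001
[0.52640068 0.29548692 0.24870654] [ 0.49622976  0.50465582 -0.49782995  0.50124233] [ 0.13  0.43 -0.95  1.45  0.35  1.44 -2.38]
939 [267 165] [296 205] [0.53133988 0.29230327 0.11346559] [0.05749017 0.11318606 0.11460752] (array([0.53004714, 0.29238181]), np.float64(0.0008934795939813979))
((280.9090881347656, 190.1212158203125), 15.000861167907715) [[0.53194689 0.29243574 0.115     ]]
```

View pics/wrist1.png

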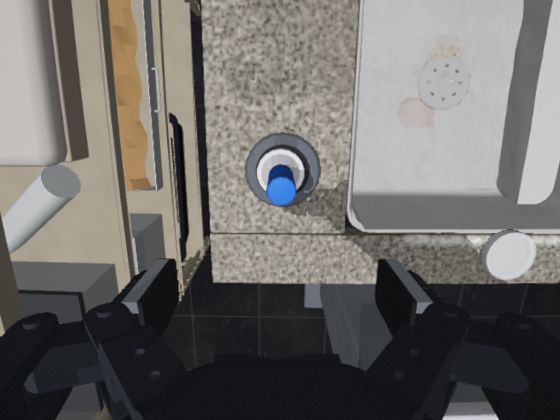

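```bash
python3 - <<'E'
from h import *
from workcell import readout
o=readout.get_obs()
c=load("wrist1.npz");H=hsv(c)
d=(H[...,2]<90)&(H[...,1]<90)&box(c,235,330,122,215)
n,l,s,ce=cv2.connectedComponentsWithStats(d.astype(np.uint8));i=1+np.argmax(s[1:,4])
ct=max(cv2.findContours((l==i).astype(np.uint8),cv2.RETR_EXTERNAL,cv2.CHAIN_APPROX_NONE)[0],key=cv2.contourArea)
hull=cv2.convexHull(ct).reshape(-1,2)
print(s[i]);Q=plane(c,ct.reshape(-1,2),.010,o);Qh=plane(c,hull,.010,o)
print(circ(Q),circ(Q,.044),circ(Qh,.044))
P,uv=cloud(c,(l==i),o);print(np.median(P[:,2]))
# foot: bright ring
f=(H[...,2]>130)&(H[...,1]<60)&box(c,245,315,140,205)
P,uv=cloud(c,f,o);print(len(P),np.percentile(P[:,2],[5,50,95]),P.mean(0))
E
```

```text
[256 144  58  64 643]
(array([0.52385436, 0.28962012, 0.03430754]), np.float64(0.002766697441389362)) (array([0.51736223, 0.30145063]), np.float64(0.0055790105199658895)) (array([0.51844496, 0.29513961]), np.float64(0.00493276594644547))
0.009844320837179343
1427 [-0.00254017  0.02460533  0.03448182] [0.53577128 0.30006643 0.01913529]
```

```bash
python3 -m inch '[[[-10,0,0],[10,5,3],0],[[-20,0,0],[20,5,3],0],[[-30,0,0],[30,5,3],0],[[-40,0,0],[40,5,3],0],[[-45,0,0],[50,5,3],0],[[-45,0,0],[50,5,3],0]]'; python3 - <<'E'
from h import *
from workcell import readout
from scipy.spatial.transform import Rotation as R
o=readout.get_obs();M=R.from_quat(o["ee_rot"]).as_matrix();print(M.round(3),o["joint_pos"].round(2),o["position"])
print(M.T@(np.array([.5312,.2923,.062])-o["position"])*1e3, "tilt corr deg (tool rotvec):",np.degrees(np.cross([1,0,0],M.T@[0,0,-1])))
E
```

```text
clock: 3.45
position: [0.5325, 0.2891, 0.1992]
ee_rot: [0.268, 0.655, -0.269, 0.653]
ft_force: [0.2, 0.6, 0.7]
grip_width: 1.002
[[-0.004  0.702  0.712]
 [-0.     0.712 -0.702]
 [-1.    -0.003 -0.003]] [ 0.22  0.53 -1.08  1.51  0.47  1.38 -1.67] [0.53250872 0.28914099 0.19924258]
[137.24628694   1.70074327  -2.78954074] tilt corr deg (tool rotvec): [ 0.         -0.15043533  0.15455425]
```

```bash
python3 -m inch '[[[0,0,0],[20,2,-3],0],[[0,0,0],[40,2,-3],0],[[0,0,0],[65,2,-3],0],[[0,0,0],[90,2,-3],0],[[0,0,0],[115,2,-3],0],[[0,0,0],[130,2,-3],0],[[0,0,0],[137,2,-3],0],[[0,0,0],[137,2,-3],0]]'; python3 - <<'E'
from h import *
from workcell import readout,camera
from scipy.spatial.transform import Rotation as R
o=readout.get_obs();M=R.from_quat(o["ee_rot"]).as_matrix()
print(M.T@(np.array([.5312,.2923,.062])-o["position"])*1e3, "tilt corr deg (tool rotvec):",np.degrees(np.cross([1,0,0],M.T@[0,0,-1])))
c=camera("wrist");cv2.imwrite("pics/wrist2.png",c["pixels"][...,::-1])
E
```

```text
clock: 4.45
position: [0.5312, 0.2927, 0.0622]
ee_rot: [0.268, 0.656, -0.269, 0.653]
ft_force: [-0.2, 0.1, 0.6]
grip_width: 0.999
[ 0.17230224 -0.30274287  0.26904163] tilt corr deg (tool rotvec): [ 0.         -0.15990276  0.16291898]
```

View pics/wrist2.png

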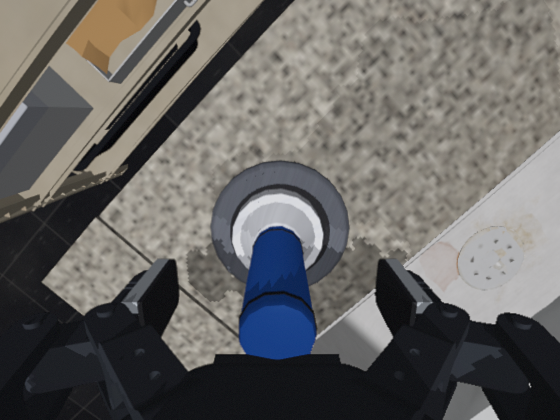

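The handle (column 278, rows 230–355) stands midway between the pads (columns 175 and 378), with the rest ring around the foot. Closing.

```bash
python3 -m inch '[[[0,0,0],[0,0,0],0.3],[[0,0,0],[0,0,0],0.5],[[0,0,0],[0,0,0],0.6],[[0,0,0],[0,0,0],0.8],[[0,0,0],[0,0,0],1],[[0,0,0],[0,0,0],1],[[0,0,0],[0,0,0],1],[[0,0,0],[0,0,0],1]]' 60; python3 -m inch '[[[0,0,0],[-4,0,0],1],[[0,0,0],[-12,0,0],1],[[0,0,0],[-30,0,0],1],[[0,0,0],[-60,0,0],1],[[0,0,0],[-90,0,0],1],[[0,0,0],[-120,0,0],1],[[0,0,0],[-140,0,0],1],[[0,0,0],[-140,0,0],1],[[0,0,0],[-140,0,0],1]]'
python3 - <<'E'
from h import *
from workcell import readout,camera
from scipy.spatial.transform import Rotation as R
o=readout.get_obs();M=R.from_quat(o["ee_rot"]).as_matrix();print(o["position"],M.round(3))
ims=[]
for n in("wrist","scene"):
    c=camera(n);np.savez(n+"3.npz",**c,pos=o["position"],rot=o["ee_rot"]);ims.append(c["pixels"][...,::-1])
cv2.imwrite("pics/lift3.png",cv2.resize(np.hstack(ims),(800,300)))
cv2.imwrite("pics/lift3w.png",ims[0]);
E
```

```text
clock: 5.5
position: [0.5317, 0.293, 0.0631]
ee_rot: [0.268, 0.655, -0.269, 0.653]
ft_force: [-0.3, -0.8, 5.6]
grip_width: 0.288
clock: 6.62
position: [0.5318, 0.2925, 0.202]
ee_rot: [0.268, 0.655, -0.269, 0.653]
ft_force: [-0.4, -0.1, -3.1]
grip_width: 0.29
[0.5318134  0.29250664 0.20203974] [[-0.004  0.702  0.712]
 [-0.     0.712 -0.702]
 [-1.    -0.003 -0.002]]
```

View pics/lift3w.png

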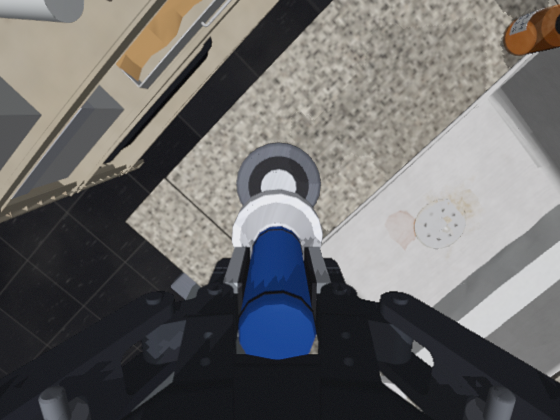

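View pics/lift3.png

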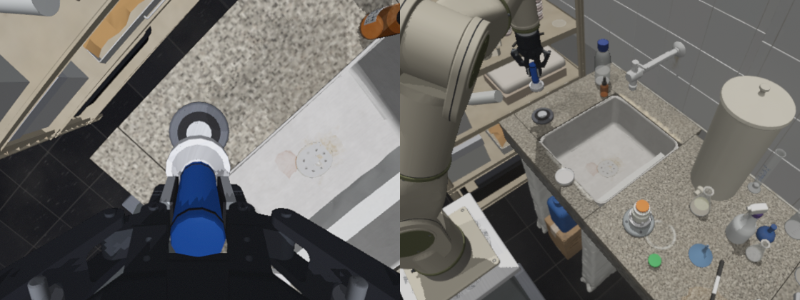

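```bash
python3 - <<'E'
from h import *
def comp(m,seed=None):
    n,l,s,ce=cv2.connectedComponentsWithStats(m.astype(np.uint8));i=l[seed] if seed and l[seed] else 1+np.argmax(s[1:,4]);return l==i,s[i]
for n in("wrist","scene"):
    c=load(n+"3.npz");o=dict(position=c["pos"],ee_rot=c["rot"]) if n=="wrist" else None
    b=(225,335,135,225) if n=="wrist" else (175,225,135,180)
    H=hsv(c);P,uv=cloud(c,box(c,*b),o)
    m=np.zeros(c["range_z"].shape,bool);k=(P[:,2]>.006)&(P[:,2]<.019)&(np.hypot(P[:,0]-.531,P[:,1]-.292)<.055);m[uv[k][:,1],uv[k][:,0]]=1
    Q=P[k];print(n,k.sum(),np.percentile(Q[:,2],[5,50,95]))
    # plate outer contour upper: by colour dark gray
    hi=P[(P[:,2]>.0128)&(P[:,2]<.02)&(np.hypot(P[:,0]-.531,P[:,1]-.292)<.03)];print(" boss depth",len(hi),hi.mean(0),(hi.max(0)+hi.min(0))/2)
    ct=max(cv2.findContours(m.astype(np.uint8),cv2.RETR_EXTERNAL,cv2.CHAIN_APPROX_NONE)[0],key=cv2.contourArea).reshape(-1,2)
    Z=plane(c,ct,.010,o);print(" plate",circ(Z,.044),circ(Z))
    # bright boss
    w=(H[...,2]>150)&(H[...,1]<60)&m
    w,s=comp(w);ct=max(cv2.findContours(w.astype(np.uint8),cv2.RETR_EXTERNAL,cv2.CHAIN_APPROX_NONE)[0],key=cv2.contourArea).reshape(-1,2)
    Z=plane(c,ct,.015,o);print(" boss",s,circ(Z,.0175),circ(Z))
    g=cv2.Canny(cv2.cvtColor(c["pixels"],cv2.COLOR_RGB2GRAY),50,120)
    v=c["pixels"][b[2]:b[3],b[0]:b[1],::-1];cv2.imwrite(f"pics/rest_{n}.png",cv2.resize(v,None,fx=7,fy=6.5,interpolation=cv2.INTER_CUBIC))
E
```

```text
wrist 3606 [0.00713486 0.00913341 0.01419197]
 boss depth 532 [0.53427807 0.29394604 0.0139309 ] [0.5314558  0.29127736 0.01441419]
 plate (array([0.52951732, 0.28963732]), np.float64(0.008017063390861758)) (array([0.53387936, 0.2936516 , 0.0390573 ]), np.float64(0.006508153356560392))
 boss [261 169  35  24 605] (array([0.53089702, 0.29067048]), np.float64(0.0033307036604743024)) (array([0.53361159, 0.29307398, 0.01441592]), np.float64(0.0026205584572507423))
scene 536 [0.00711318 0.01097705 0.01672648]
 boss depth 117 [0.53015881 0.28939103 0.01526176] [0.53169292 0.29460466 0.01575338]
 plate (array([0.52943334, 0.28774195]), np.float64(0.0021926977779449623)) (array([0.52941188, 0.28793737, 0.04193821]), np.float64(0.0012233937677667978))
 boss [193 155  12   8  66] (array([0.53104291, 0.2945997 ]), np.float64(0.0036759976706001066)) (array([0.53097539, 0.29160708, 0.01394607]), np.float64(0.0018230652850235217))
```

View pics/rest_wrist.png

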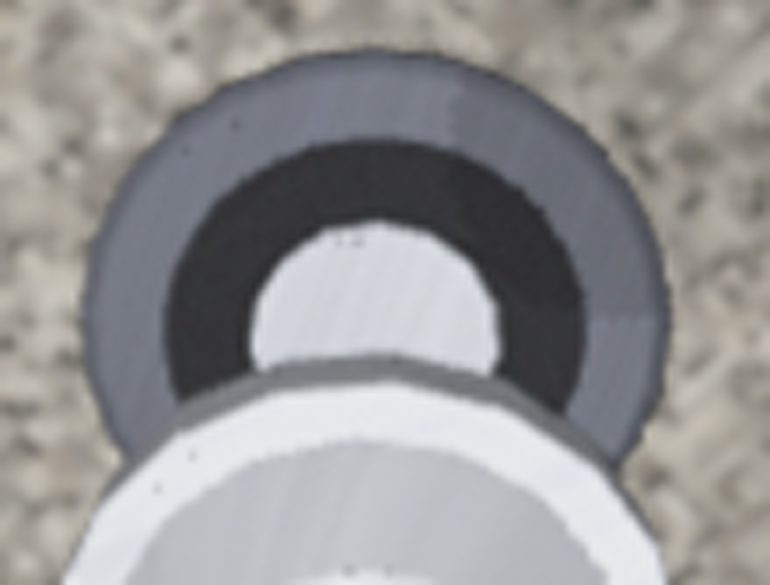

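```bash
python3 -m inch '[[[0,0,0],[-20,-30,24],1],[[0,0,0],[-30,-73,57],1],[[0,0,0],[-30,-121,95],1],[[0,0,0],[-30,-169,133],1],[[0,0,0],[-30,-217,172],1],[[0,0,0],[-30,-265,210],1],[[0,0,0],[-30,-313,248],1],[[0,0,0],[-30,-361,286],1],[[0,0,0],[-25,-409,324],1],[[0,0,0],[-20,-450,356],1]]';python3 -m inch '[[[0,0,0],[0,-30,24],1],[[0,0,0],[0,-35,27],1],[[0,0,0],[0,-35,27],1]]'; python3 - <<'E'
from h import *
from workcell import readout,camera
from scipy.spatial.transform import Rotation as R
o=readout.get_obs();M=R.from_quat(o["ee_rot"]).as_matrix();print(o["position"],M.round(4),o["joint_pos"].round(2))
for n in("wrist","scene","top"):
    c=camera(n);np.savez(n+"4.npz",**c,pos=o["position"],rot=o["ee_rot"]);cv2.imwrite(f"pics/{n}4.png",c["pixels"][...,::-1])
E
```

```text
clock: 7.98
position: [0.4682, -0.2804, 0.2214]
ee_rot: [0.268, 0.656, -0.27, 0.652]
ft_force: [1.1, -0.7, -1.3]
grip_width: 0.286
clock: 8.35
position: [0.4626, -0.3238, 0.2208]
ee_rot: [0.268, 0.656, -0.269, 0.652]
ft_force: [0.8, 0.1, -0.0]
grip_width: 0.288
[ 0.46261283 -0.32377556  0.2207503 ] [[-0.0058  0.7032  0.7109]
 [ 0.0012  0.711  -0.7032]
 [-1.     -0.0032 -0.005 ]] [ 1.34  0.37 -1.    1.6   0.31  1.36 -0.48]
```

View pics/wrist4.png

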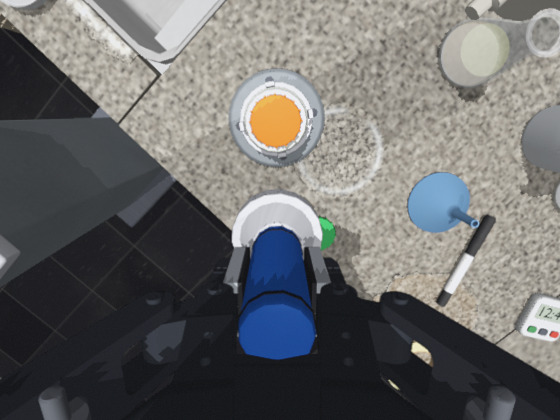

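View pics/scene4.png

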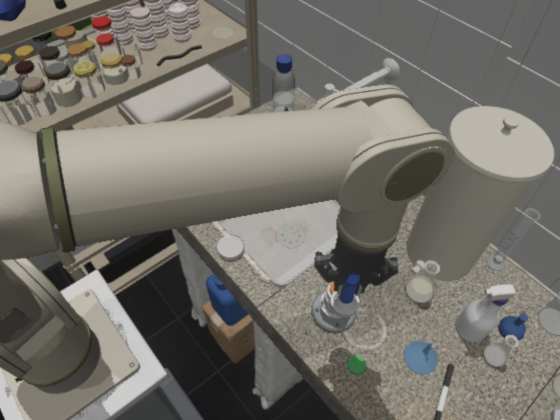

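```bash
python3 - <<'E'
from h import *
c=load("wrist4.npz");o=dict(position=c["pos"],ee_rot=c["rot"]);H=hsv(c)
m=(H[...,0]>5)&(H[...,0]<22)&(H[...,1]>150)&box(c,235,320,80,165)
P,uv=cloud(c,m,o);zt=np.median(P[:,2]);print("cap n",m.sum(),"z",zt,np.percentile(P[:,2],[5,95]),"mean",P.mean(0))
ct=max(cv2.findContours(m.astype(np.uint8),cv2.RETR_EXTERNAL,cv2.CHAIN_APPROX_NONE)[0],key=cv2.contourArea).reshape(-1,2)
Z=plane(c,ct,.1135,o);print(circ(Z,.019),circ(Z))
# tilt of cap top
s=np.linalg.lstsq(np.c_[P[:,:2]-P[:,:2].mean(0),np.ones(len(P))],P[:,2],rcond=None)[0];print("slope",s)
# tool in tool frame
ot=dict(position=np.zeros(3),ee_rot=[0,0,0,1.])
bl=(H[...,0]>100)&(H[...,0]<130)&(H[...,1]>120)&box(c,235,325,220,330)
Q,uv=cloud(c,bl,ot)
for a,b in((-.02,-.01),(-.01,0),(0,.01),(.01,.02),(.02,.03)):
    k=(Q[:,0]>a)&(Q[:,0]<b)&(np.abs(Q[:,2])<.02)
    if k.sum()>20:
        P2=Q[k][:,[1,2]];print("handle",a,k.sum(),circ(P2,.013))
al=(H[...,1]<50)&(H[...,2]>120)&box(c,225,330,185,275)
Q,uv=cloud(c,al,ot);k=(Q[:,0]<.06)&(Q[:,0]>.015);Q=Q[k];uv=uv[k]
print(k.sum(),np.histogram(Q[:,0],bins=np.arange(.015,.062,.003)))
mm=np.zeros_like(al);mm[uv[:,1],uv[:,0]]=1
ct=max(cv2.findContours(mm.astype(np.uint8),cv2.RETR_EXTERNAL,cv2.CHAIN_APPROX_NONE)[0],key=cv2.contourArea).reshape(-1,2)
ct=ct[ct[:,1]<225]
print("outer edge u range",ct.min(0),ct.max(0))
r=rays(c,ct);T=c["T_tool_cam"];d=r@T[:3,:3].T;t=T[:3,3]
for x in(.034,.040,.046,.052):
    E=t+d*((x-t[0])/d[:,0])[:,None];print(x,circ(E[:,1:],.0265),circ(E[:,1:]))
E
```

```text
cap n 1999 z 0.1111422034394452 [0.10998962 0.11227204] mean [ 0.50594077 -0.27752036  0.11114596]
(array([ 0.5056918 , -0.27775247]), np.float64(0.0012816147312028727)) (array([ 0.50583839, -0.27766325,  0.017706  ]), np.float64(0.0002669430370182277))
slope [-0.00334506 -0.00031134  0.11114596]
handle -0.02 535 (array([-0.00145578, -0.00016146]), np.float64(0.0002079870149403048))
handle -0.01 462 (array([-0.00147146, -0.0001557 ]), np.float64(0.00018039369839452067))
handle 0 351 (array([-0.00143331, -0.00016523]), np.float64(0.00017556968198379036))
handle 0.01 301 (array([-0.00136399, -0.00016391]), np.float64(0.00021100164216415968))
handle 0.02 70 (array([-0.00139335, -0.00023505]), np.float64(0.00014712201620227308))
3449 (array([  0,   0,   4,  26, 417, 434, 494, 841, 985,  88,  72,  62,  26,
         0,   0]), array([0.015, 0.018, 0.021, 0.024, 0.027, 0.03 , 0.033, 0.036, 0.039,
       0.042, 0.045, 0.048, 0.051, 0.054, 0.057, 0.06 ]))
outer edge u range [234 189] [319 224]
0.034 (array([ 0.00164144, -0.00035973]), np.float64(0.0007558142654664815)) (array([ 0.00500833, -0.00025876,  0.02370464]), np.float64(0.00024527600419713055))
0.04 (array([ 0.00045634, -0.00033594]), np.float64(0.0005985710127579196)) (array([ 0.00287057, -0.00027219,  0.02451593]), np.float64(0.00025364988540868647))
0.046 (array([-0.00070789, -0.00030759]), np.float64(0.0004311233604638816)) (array([ 0.00073285, -0.0002856 ,  0.02532721]), np.float64(0.00026202230887269163))
0.052 (array([-0.00185066, -0.0002971 ]), np.float64(0.00028631860095986876)) (array([-0.00140484, -0.000299  ,  0.02613849]), np.float64(0.0002703933031863349))
```

```bash
python3 -m inch '[[[0,0,0],[0,30,-1],1],[[0,-0.3,0.2],[0,55,-1.5],1],[[0,-0.3,0.2],[0,64.5,-1.5],1],[[0,-0.3,0.2],[20,64.5,-1.5],1],[[0,-0.3,0.2],[40,64.5,-1.5],1],[[0,-0.3,0.2],[45,64.5,-1.5],1],[[0,-0.3,0.2],[45,64.5,-1.5],1],[[0,-0.3,0.2],[45,64.5,-1.5],1]]'; python3 - <<'E'
from h import *
from workcell import readout,camera
from scipy.spatial.transform import Rotation as R
o=readout.get_obs();M=R.from_quat(o["ee_rot"]).as_matrix();print(o["position"],M.round(4),o["ft_force"])
print(M.T@(np.array([.5069,-.2769,.165])-o["position"])*1e3)
ims=[]
for n,b in(("scene",(300,380,220,340)),("top",(320,420,180,280))):
    c=camera(n);ims.append(cv2.resize(c["pixels"][b[2]:b[3],b[0]:b[1],::-1],(400,600),interpolation=cv2.INTER_CUBIC))
cv2.imwrite("pics/z5.png",np.hstack(ims))
c=camera("wrist");cv2.imwrite("pics/w5.png",c["pixels"][...,::-1])
E
```

```text
clock: 9.5
position: [0.5074, -0.276, 0.1768]
ee_rot: [0.268, 0.654, -0.269, 0.655]
ft_force: [0.9, 0.2, -1.1]
grip_width: 0.286
[ 0.50742414 -0.27602925  0.17675096] [[ 0.0017  0.7019  0.7123]
 [-0.0016  0.7123 -0.7019]
 [-1.      0.      0.0023]] [ 0.86422352  0.24177825 -1.1479977 ]
[11.75146808 -0.98825087  0.21038765]
```

View pics/z5.png

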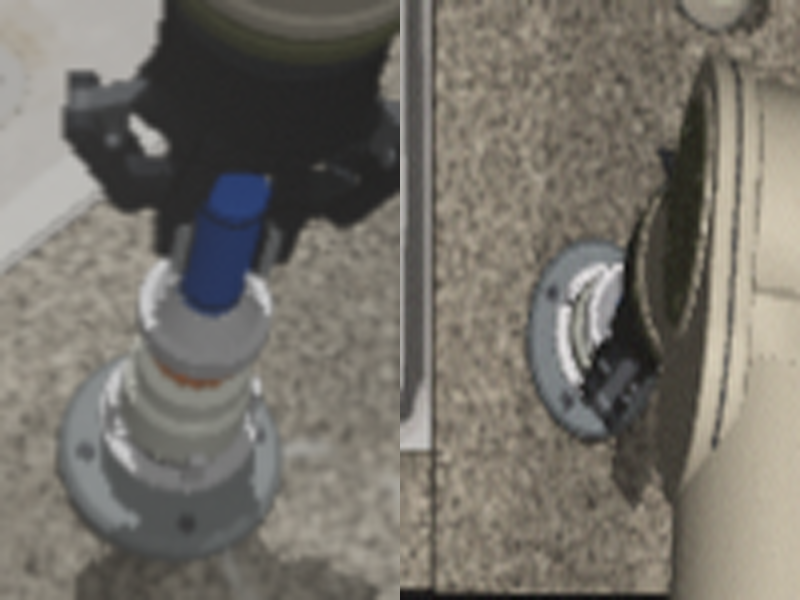

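View pics/w5.png

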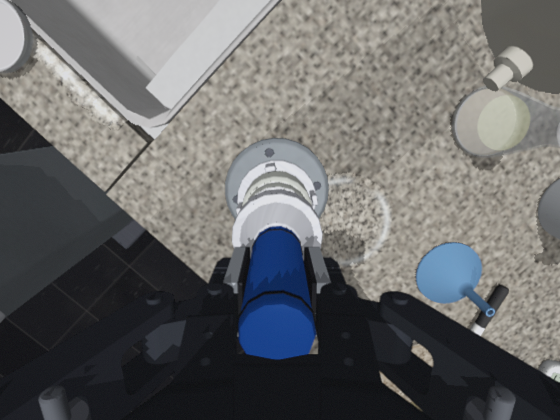

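```bash
python3 - <<'E'
from h import *
from workcell import readout,camera
o=readout.get_obs();c=camera("scene");H=hsv(c)
b=(H[...,0]>100)&(H[...,0]<130)&(H[...,1]>120)&box(c,330,360,250,285)
P,_=cloud(c,b);print(P.mean(0),len(P))
r=np.array([.762,-.647])/1.0
for z in(.12,.14,.16):
    k=abs(P[:,2]-z)<.014
    if k.sum()>15: print(z,k.sum(),circ(P[k],.013),circ(P[k],.013)[0]@r)
# lateral midpoint per row of handle and cap (orange) and cap0
c0=load("scene0.npz");H0=hsv(c0)
m=(H0[...,0]>5)&(H0[...,0]<22)&(H0[...,1]>150)&box(c0,310,360,270,330)
ct=max(cv2.findContours(m.astype(np.uint8),cv2.RETR_EXTERNAL,cv2.CHAIN_APPROX_NONE)[0],key=cv2.contourArea).reshape(-1,2)
for z in(.1115,.1135):
    q=circ(plane(c0,ct,z));print("cap scene",z,q,q[0][:2]@r)
print("wrist cap lateral",np.array([.5058,-.2777])@r)
from scipy.spatial.transform import Rotation as R
M=R.from_quat(o["ee_rot"]).as_matrix();print("axis by kin",a:=(o["position"]+M@[0.02,-.0014,-.0002]),a[:2]@r)
E
```

```text
[ 0.4993197  -0.28265349  0.20503979] 262
0.16 30 (array([ 0.50620638, -0.27610922]), np.float64(0.00046805629478742766)) 0.564371925452334
cap scene 0.1115 (array([ 0.5045117 , -0.27848232,  0.01625919]), np.float64(0.0006246804086399775)) 0.5646159786695736
cap scene 0.1135 (array([ 0.50359469, -0.27906789,  0.01621814]), np.float64(0.0006231088336092351)) 0.5642960792721394
wrist cap lateral 0.5650915000000001
axis by kin [ 0.50634966 -0.2768126   0.15675975] 0.5649361988106626
```

```bash
python3 -m inch '[[[0,0,0],[3,-1.7,0],1],[[0,0,0],[6,-1.7,0],1],[[0,0,0],[8,-1.7,0],1],[[0,0,0],[9,-1.7,0],1],[[0,0,0],[10,-1.7,0],1],[[0,0,0],[10.5,-1.7,0],1],[[0,0,0],[10.5,-1.7,0],1]]'; python3 - <<'E'
from workcell import readout
import numpy as np
o=readout.get_obs();print(o["position"],o["ft_force"],o["torque"])
E
python3 -m inch '[[[0,0,0],[0.5,0,0],1],[[0,0,0],[1,0,0],1],[[0,0,0],[1,0,0],1]]'
```

```text
clock: 10.58
position: [0.5062, -0.2771, 0.1662]
ee_rot: [0.268, 0.654, -0.268, 0.655]
ft_force: [0.5, -0.9, -1.3]
grip_width: 0.287
[ 0.50623546 -0.27709595  0.16617531] [ 0.5084489  -0.86074442 -1.27188371] [ 0.03860621  0.03689603 -0.03235747]
clock: 10.95
position: [0.5062, -0.2771, 0.1651]
ee_rot: [0.268, 0.654, -0.268, 0.655]
ft_force: [-0.1, -0.0, -1.6]
grip_width: 0.291
```

Baseline Fz is about −1.5 N (the tool's weight). I'll lower in small steps.

```bash
for i in 1; do python3 -m inch '[[[0,0,0],[0.5,0,0],1],[[0,0,0],[1,0,0],1],[[0,0,0],[1,0,0],1]]'; done;  python3 -m inch '[[[0,0,0],[0.5,0,0],1],[[0,0,0],[1,0,0],1],[[0,0,0],[1,0,0],1]]';  python3 -m inch '[[[0,0,0],[0.5,0,0],1],[[0,0,0],[1,0,0],1],[[0,0,0],[1,0,0],1]]'
```

```text
clock: 11.32
position: [0.5062, -0.2771, 0.1641]
ee_rot: [0.268, 0.654, -0.268, 0.655]
ft_force: [0.6, 0.4, -1.1]
grip_width: 0.289
clock: 11.7
position: [0.5062, -0.2771, 0.163]
ee_rot: [0.268, 0.654, -0.268, 0.655]
ft_force: [-0.4, 0.5, -2.0]
grip_width: 0.289
clock: 12.08
position: [0.5061, -0.2771, 0.162]
ee_rot: [0.268, 0.654, -0.268, 0.655]
ft_force: [0.2, -0.6, -2.0]
grip_width: 0.289
```

```bash
python3 -m inch '[[[0,0,0],[0.5,0,0],1],[[0,0,0],[1,0,0],1],[[0,0,0],[1,0,0],1]]';  python3 -m inch '[[[0,0,0],[0.5,0,0],1],[[0,0,0],[1,0,0],1],[[0,0,0],[1,0,0],1]]'
```

```text
clock: 12.45
position: [0.5061, -0.2771, 0.1609]
ee_rot: [0.268, 0.654, -0.268, 0.655]
ft_force: [-0.4, 0.3, -2.2]
grip_width: 0.293
clock: 12.82
position: [0.5062, -0.2771, 0.1601]
ee_rot: [0.268, 0.654, -0.268, 0.655]
ft_force: [-1.2, -1.1, -0.0]
grip_width: 0.29
```

```bash
python3 -m inch '[[[0,0,0],[0.4,0,0],1],[[0,0,0],[0.8,0,0],1]]';  python3 -m inch '[[[0,0,0],[0.4,0,0],1],[[0,0,0],[0.8,0,0],1]]'
```

```text
clock: 13.08
position: [0.5063, -0.2771, 0.1595]
ee_rot: [0.268, 0.654, -0.269, 0.655]
ft_force: [-2.2, -0.4, 3.9]
grip_width: 0.288
clock: 13.32
position: [0.5063, -0.2771, 0.1588]
ee_rot: [0.268, 0.654, -0.269, 0.655]
ft_force: [-0.4, 0.3, 2.6]
grip_width: 0.287
```

```bash
python3 -m inch '[[[0,0,0],[0.5,0,0],1],[[0,0,0],[1,0,0],1]]';  python3 -m inch '[[[0,0,0],[0.5,0,0],1],[[0,0,0],[1,0,0],1]]'
```

```text
clock: 13.58
position: [0.5063, -0.2771, 0.1578]
ee_rot: [0.268, 0.654, -0.269, 0.655]
ft_force: [-1.6, 0.7, 3.3]
grip_width: 0.292
clock: 13.82
position: [0.5063, -0.2771, 0.1567]
ee_rot: [0.268, 0.654, -0.269, 0.655]
ft_force: [-2.0, 0.3, 2.6]
grip_width: 0.292
```

```bash
python3 -m inch '[[[0,0,0],[0.4,0,0],1],[[0,0,0],[0.8,0,0],1]]';  python3 -m inch '[[[0,0,0],[0.4,0,0],1],[[0,0,0],[0.8,0,0],1]]'
```

```text
clock: 14.08
position: [0.5063, -0.2771, 0.1559]
ee_rot: [0.268, 0.654, -0.269, 0.655]
ft_force: [-0.1, 0.1, 2.8]
grip_width: 0.293
clock: 14.32
position: [0.5063, -0.2771, 0.1551]
ee_rot: [0.268, 0.654, -0.269, 0.655]
ft_force: [-1.4, -0.1, 2.7]
grip_width: 0.287
```

```bash
python3 -m inch '[[[0,0,0],[0.4,0,0],1],[[0,0,0],[0.8,0,0],1]]';  python3 -m inch '[[[0,0,0],[0.4,0,0],1],[[0,0,0],[0.8,0,0],1]]'
```

```text
clock: 14.58
position: [0.5063, -0.2771, 0.1542]
ee_rot: [0.268, 0.654, -0.269, 0.655]
ft_force: [-0.3, 0.4, 3.4]
grip_width: 0.288
clock: 14.82
position: [0.5063, -0.2771, 0.1534]
ee_rot: [0.268, 0.654, -0.268, 0.655]
ft_force: [-1.6, 1.1, 3.4]
grip_width: 0.288
```

```bash
python3 -m inch '[[[0,0,0],[0.4,0,0],1],[[0,0,0],[0.7,0,0],1]]'
```

```text
clock: 15.08
position: [0.5063, -0.2771, 0.1527]
ee_rot: [0.268, 0.654, -0.269, 0.655]
ft_force: [-1.2, 0.6, 3.1]
grip_width: 0.288
```

```bash
python3 -m inch '[[[0,0,0],[0.4,0,0],1],[[0,0,0],[0.6,0,0],1]]'
```

```text
clock: 15.32
position: [0.5064, -0.2771, 0.1521]
ee_rot: [0.268, 0.654, -0.269, 0.655]
ft_force: [-0.2, 0.9, 3.1]
grip_width: 0.286
```

```bash
python3 -m inch '[[[0,0,0],[0.3,0,0],1],[[0,0,0],[0.6,0,0],1]]'
```

```text
clock: 15.58
position: [0.5064, -0.2771, 0.1514]
ee_rot: [0.268, 0.654, -0.269, 0.655]
ft_force: [-1.5, -1.3, 2.8]
grip_width: 0.29
```

```bash
python3 -m inch '[[[0,0,0],[0.3,0,0],1],[[0,0,0],[0.6,0,0],1]]'
```

```text
clock: 15.82
position: [0.5063, -0.2771, 0.1508]
ee_rot: [0.268, 0.654, -0.269, 0.655]
ft_force: [-1.2, 0.8, 3.3]
grip_width: 0.29
```

```bash
python3 -m inch '[[[0,0,0],[0.3,0,0],1],[[0,0,0],[0.5,0,0],1]]'
```

```text
clock: 16.08
position: [0.5064, -0.2771, 0.1503]
ee_rot: [0.268, 0.654, -0.269, 0.655]
ft_force: [-0.9, 0.2, 2.8]
grip_width: 0.288
```

```bash
python3 -m inch '[[[0,0,0],[0.3,0,0],1],[[0,0,0],[0.5,0,0],1]]'
```

```text
clock: 16.32
position: [0.5064, -0.2771, 0.15]
ee_rot: [0.268, 0.653, -0.269, 0.655]
ft_force: [-1.6, 0.8, 5.4]
grip_width: 0.29
```

```bash
python3 -m inch '[[[0,0,0],[0.3,0,0],1],[[0,0,0],[0.5,0,0],1]]'
```

```text
clock: 16.58
position: [0.5066, -0.2771, 0.1497]
ee_rot: [0.268, 0.653, -0.269, 0.655]
ft_force: [-1.4, 0.8, 5.7]
grip_width: 0.289
```

```bash
python3 -m inch '[[[0,0,0],[0.3,0,0],1],[[0,0,0],[0.5,0,0],1]]'
```

```text
clock: 16.82
position: [0.5067, -0.2772, 0.1495]
ee_rot: [0.268, 0.653, -0.269, 0.655]
ft_force: [-1.7, 0.5, 7.1]
grip_width: 0.29
```

```bash
python3 -m inch '[[[0,0,0],[0.3,0,0],1],[[0,0,0],[0.5,0,0],1]]'
```

```text
clock: 17.08
position: [0.5068, -0.2772, 0.1493]
ee_rot: [0.268, 0.653, -0.269, 0.655]
ft_force: [-1.4, 0.7, 7.7]
grip_width: 0.29
```

```bash
python3 -m inch '[[[0,0,0],[0.3,0,0],1],[[0,0,0],[0.5,0,0],1]]'
```

```text
clock: 17.32
position: [0.5069, -0.2772, 0.1491]
ee_rot: [0.267, 0.653, -0.269, 0.656]
ft_force: [-1.9, 0.6, 7.6]
grip_width: 0.288
```

```bash
python3 -m inch '[[[0,0,0],[0.5,-0.3,-0.3],1],[[0,0,0],[0.8,-0.3,-0.3],1]]'
```

```text
clock: 17.58
position: [0.5068, -0.2772, 0.1488]
ee_rot: [0.267, 0.653, -0.269, 0.656]
ft_force: [-1.6, 0.7, 7.2]
grip_width: 0.289
```

```bash
python3 -m inch '[[[0,0,0],[0.5,-0.3,-0.3],1],[[0,0,0],[0.8,-0.3,-0.3],1]]'; python3 -c "
from workcell import readout
from scipy.spatial.transform import Rotation as R
o=readout.get_obs();print(R.from_quat(o['ee_rot']).as_matrix().round(4))"
```

```text
clock: 17.82
position: [0.5067, -0.2772, 0.1486]
ee_rot: [0.267, 0.652, -0.269, 0.656]
ft_force: [-1.4, 1.5, 7.7]
grip_width: 0.289
[[ 4.100e-03  7.016e-01  7.126e-01]
 [-3.700e-03  7.126e-01 -7.016e-01]
 [-1.000e+00  2.000e-04  5.600e-03]]
```

```bash
python3 -m inch '[[[0,0,0],[0.6,-0.2,-0.2],1],[[0,0,0],[1.1,-0.2,-0.2],1]]'
```

```text
clock: 18.08
position: [0.5067, -0.2773, 0.1479]
ee_rot: [0.267, 0.652, -0.269, 0.656]
ft_force: [-0.7, 0.2, 4.3]
grip_width: 0.289
```

```bash
python3 -m inch '[[[0,0,0],[0.6,0,0],1],[[0,0,0],[1.1,0,0],1]]'
```

```text
clock: 18.32
position: [0.5065, -0.2773, 0.1463]
ee_rot: [0.267, 0.652, -0.269, 0.656]
ft_force: [0.2, 0.1, -2.2]
grip_width: 0.289
```

Force rose to about 9 N, then dropped away: the snap. I'll follow down gently to confirm the new hard contact.

```bash
python3 -m inch '[[[0,0,0],[0.5,0,0],1],[[0,0,0],[0.8,0,0],1],[[0,0,0],[0.8,0,0],1]]'
```

```text
clock: 18.7
position: [0.5066, -0.2773, 0.1456]
ee_rot: [0.267, 0.652, -0.269, 0.656]
ft_force: [-1.2, 0.6, 1.9]
grip_width: 0.292
```

```bash
python3 -m inch '[[[0,0,0],[0.4,0,0],1],[[0,0,0],[0.7,0,0],1],[[0,0,0],[0.7,0,0],1]]'
```

```text
clock: 19.08
position: [0.5067, -0.2772, 0.1452]
ee_rot: [0.267, 0.652, -0.269, 0.656]
ft_force: [-1.5, 0.7, 5.0]
grip_width: 0.288
```

```bash
python3 -m inch '[[[0,0,0],[0.4,0,0],1],[[0,0,0],[0.7,0,0],1],[[0,0,0],[0.7,0,0],1]]'
```

```text
clock: 19.45
position: [0.5068, -0.2772, 0.1449]
ee_rot: [0.267, 0.652, -0.269, 0.656]
ft_force: [-2.8, 0.3, 8.5]
grip_width: 0.291
```

```bash
python3 -m inch '[[[0,0,0],[-2,0,0],1],[[0,0,0],[-6,0,0],1],[[0,0,0],[-20,0,0],1],[[0,0,0],[-50,-10,0],1],[[0,0,0],[-75,-40,0],1],[[0,0,0],[-75,-70,0],1],[[0,0,0],[-75,-70,0],1],[[0,0,0],[-75,-70,0],1]]'; python3 - <<'E'
from h import *
from workcell import readout,camera
o=readout.get_obs();print(o["position"],o["ft_force"])
for n in("wrist","scene"):
    c=camera(n);np.savez(n+"6.npz",**c,pos=o["position"],rot=o["ee_rot"]);cv2.imwrite(f"pics/{n}6.png",c["pixels"][...,::-1])
for f in("wrist4.npz","wrist6.npz"):
    c=load(f);oo=dict(position=c["pos"],ee_rot=c["rot"]);H=hsv(c)
    m=(H[...,0]>5)&(H[...,0]<22)&(H[...,1]>150)&box(c,210,340,40,175)
    P,uv=cloud(c,m,oo);ok=np.hypot(P[:,0]-.506,P[:,1]+.278)<.03;P=P[ok];z=np.median(P[:,2]);print(f,len(P),z,P.mean(0),uv[ok].mean(0))
    A,_=cloud(c,box(c,150,400,20,230),oo);d=np.hypot(A[:,0]-.506,A[:,1]+.278)
    for r0,r1 in((.0,.012),(.0195,.0215),(.021,.0235),(.0235,.027),(.029,.033),(.04,.048)): 
        q=A[(d>r0)&(d<r1),2];print("  ring",r0,r1,len(q),np.percentile(q,[10,50,90]).round(4))
E
```

```text
clock: 20.45
position: [0.4577, -0.3264, 0.2204]
ee_rot: [0.267, 0.652, -0.269, 0.657]
ft_force: [0.0, 0.4, -2.1]
grip_width: 0.288
[ 0.45767059 -0.32636931  0.2203561 ] [ 1.71891321e-03  4.34127281e-01 -2.12863459e+00]
wrist4.npz 1993 0.1111422034394452 [ 0.50594077 -0.27752036  0.11114596] [275.28800803 120.61565479]
  ring 0.0 0.012 867 [0.1103 0.1112 0.112 ]
  ring 0.0195 0.0215 363 [0.0983 0.0991 0.1002]
  ring 0.021 0.0235 567 [0.0979 0.0989 0.0997]
  ring 0.0235 0.027 342 [0.0771 0.0787 0.0986]
  ring 0.029 0.033 716 [0.0411 0.0423 0.064 ]
  ring 0.04 0.048 2995 [0.0112 0.0129 0.1826]
wrist6.npz 1801 0.09661733495084046 [ 0.50594416 -0.27755348  0.0966041 ] [276.05885619 113.84342032]
  ring 0.0 0.012 783 [0.0957 0.0966 0.0975]
  ring 0.0195 0.0215 389 [0.0887 0.0896 0.0908]
  ring 0.021 0.0235 543 [0.0885 0.0894 0.0903]
  ring 0.0235 0.027 319 [0.0676 0.0692 0.0889]
  ring 0.029 0.033 708 [0.0318 0.0329 0.0545]
  ring 0.04 0.048 2558 [0.0112 0.0127 0.18  ]
```

View pics/wrist6.png

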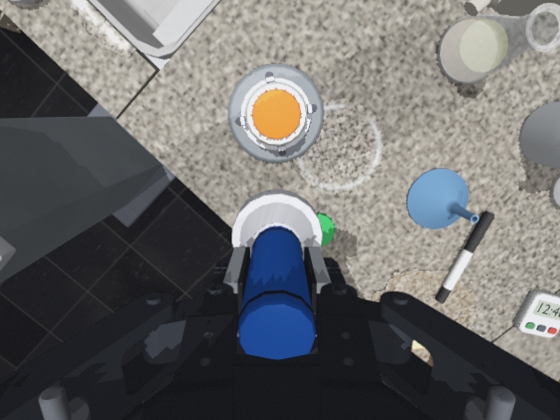

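```bash
python3 - <<'E'
import cv2
a=cv2.imread("pics/wrist4.png")[55:185,215:345];b=cv2.imread("pics/wrist6.png")[55:185,215:345]
s=cv2.imread("pics/scene0.png")[265:335,300:370];t=cv2.imread("pics/scene6.png")[265:335,300:370]
f=lambda i:cv2.resize(i,(300,300),interpolation=cv2.INTER_CUBIC)
cv2.imwrite("pics/cmp.png",cv2.vconcat([cv2.hconcat([f(a),f(b)]),cv2.hconcat([f(s),f(t)])]))
E
```

```text
(no output)
```

View pics/cmp.png

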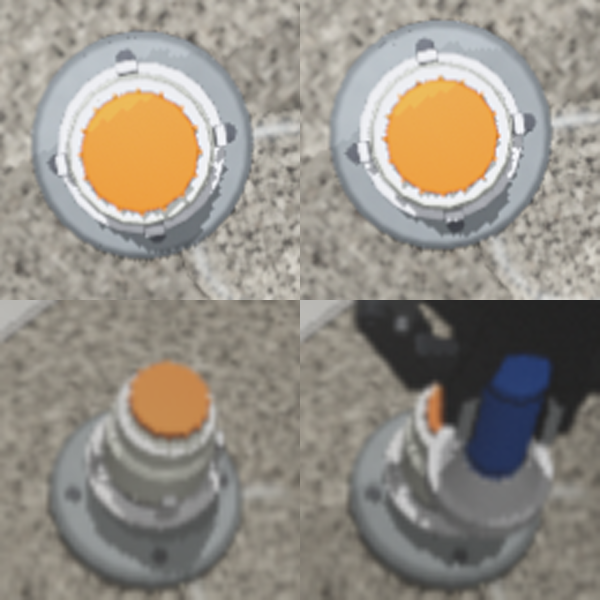

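Cap top minus jar rim went from 12.2 mm to 7.1 mm, against a 7 mm head, so the cap is home (wrist image, cap centre (276,114)). Next I'll check how the tool sits in the grip.

```bash
cat > axis.py <<'E'
from h import *
def axis(c):
    H=hsv(c)
    ot=dict(position=np.zeros(3),ee_rot=[0,0,0,1.])
    bl=(H[...,0]>100)&(H[...,0]<130)&(H[...,1]>120)&box(c,235,325,220,330)
    Q,uv=cloud(c,bl,ot);r=[]
    for a,b in((-.02,-.01),(-.01,0),(0,.01),(.01,.02)):
        k=(Q[:,0]>a)&(Q[:,0]<b)&(np.abs(Q[:,2])<.02);r.append(circ(Q[k][:,[1,2]],.013)[0]*1e3)
    al=(H[...,1]<50)&(H[...,2]>120)&box(c,225,330,185,275)
    Q,uv=cloud(c,al,ot);k=(Q[:,0]<.06)&(Q[:,0]>.015);Q=Q[k]
    k2=(np.hypot(Q[:,1]+.0014,Q[:,2])>.0235)
    print(np.round(r,2).tolist(),"foot x",np.percentile(Q[:,0],[10,50,80]).round(4), "top ring", np.median(Q[k2,0]).round(4))
E
python3 - <<'E'
from axis import *
from workcell import readout
from scipy.spatial.transform import Rotation as R
for f in("wrist3.npz","wrist4.npz","wrist6.npz"): axis(load(f))
o=readout.get_obs();M=R.from_quat(o["ee_rot"]).as_matrix();print(M.round(4),o["joint_pos"].round(2))
print(M.T@(np.array([.5317,.2930,.140])-o["position"])*1e3)
q=R.from_quat([.268,.655,-.269,.653]);M0=R.from_quat(load("wrist3.npz")["rot"]);print(np.degrees((R.from_matrix(M).inv()*M0).as_rotvec()))
print("tilt corr",np.degrees(np.cross([1,0,0],M.T@[0,0,-1])))
E
```

```text
[[-1.5, -0.12], [-1.51, -0.14], [-1.5, -0.12], [-1.45, -0.13]] foot x [0.0295 0.0379 0.0397] top ring 0.0398
[[-1.46, -0.16], [-1.47, -0.16], [-1.43, -0.17], [-1.36, -0.16]] foot x [0.0294 0.0379 0.0397] top ring 0.0397
[[-1.48, -0.17], [-1.5, -0.21], [-1.47, -0.21], [-1.39, -0.2]] foot x [0.0293 0.0379 0.0397] top ring 0.0397
[[ 5.100e-03  7.004e-01  7.137e-01]
 [-4.000e-03  7.137e-01 -7.004e-01]
 [-1.000e+00  7.000e-04  6.500e-03]] [ 1.36  0.35 -1.01  1.61  0.3   1.34 -0.46]
[  78.02128171  493.22619175 -381.36067461]
[ 0.14454781  0.50892626 -0.2078554 ]
tilt corr [ 0.          0.36985933 -0.041281  ]
```

```bash
python3 -m inch '[[[0,0.1,0],[-15,30,-26],1],[[0,0.2,0],[-20,75,-65],1],[[0,0.4,0],[-20,120,-105],1],[[0,0.4,0],[-20,167,-145],1],[[0,0.4,0],[-20,213,-186],1],[[0,0.4,0],[-20,259,-226],1],[[0,0.4,0],[-20,305,-266],1],[[0,0.4,0],[-20,351,-306],1],[[0,0.4,0],[-20,397,-346],1],[[0,0.4,0],[0,438,-381],1]]'; python3 -m inch '[[[0,0,0],[0,0,0],1],[[0,0,0],[0,0,0],1]]'; python3 - <<'E'
from h import *
from workcell import readout,camera
from scipy.spatial.transform import Rotation as R
o=readout.get_obs();M=R.from_quat(o["ee_rot"]).as_matrix();print(o["position"],M.round(4))
c=camera("wrist");np.savez("wrist7.npz",**c,pos=o["position"],rot=o["ee_rot"]);cv2.imwrite("pics/wrist7.png",c["pixels"][...,::-1])
E
```

```text
clock: 21.8
position: [0.493, 0.2572, 0.2188]
ee_rot: [0.268, 0.654, -0.266, 0.655]
ft_force: [0.5, -1.9, -1.7]
grip_width: 0.289
clock: 22.05
position: [0.4926, 0.2582, 0.2188]
ee_rot: [0.267, 0.655, -0.265, 0.655]
ft_force: [0.0, -0.6, -2.5]
grip_width: 0.289
[0.4925648  0.25817832 0.21884515] [[ 1.600e-03  6.978e-01  7.163e-01]
 [ 2.700e-03  7.163e-01 -6.978e-01]
 [-1.000e+00  3.100e-03 -7.000e-04]]
```

View pics/wrist7.png

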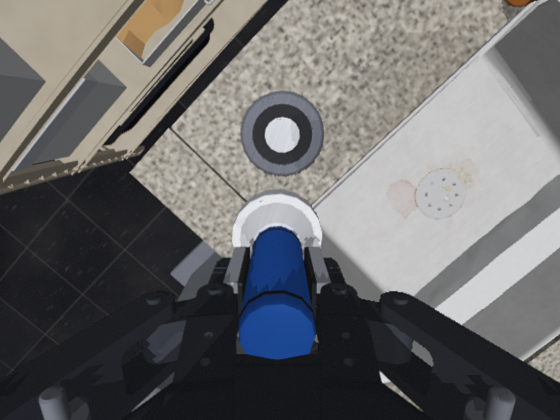

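```bash
python3 - <<'E'
from h import *
from workcell import readout
from scipy.spatial.transform import Rotation as R
o=readout.get_obs();M=R.from_quat(o["ee_rot"]).as_matrix()
c=load("wrist7.npz");H=hsv(c);w=dict(position=c["pos"],ee_rot=c["rot"])
def fit(m,z):
    ct=max(cv2.findContours(m.astype(np.uint8),cv2.RETR_EXTERNAL,cv2.CHAIN_APPROX_NONE)[0],key=cv2.contourArea).reshape(-1,2)
    q=circ(plane(c,ct,z,w));print(len(ct),ct.min(0),ct.max(0),q);return q[0][:2]
b=box(c,255,310,105,160)
boss=fit((H[...,2]>140)&b,.015)
hole=fit(cv2.morphologyEx(((H[...,2]<75)&box(c,240,326,85,178)).astype(np.uint8),cv2.MORPH_CLOSE,np.ones((3,3))),.010)
P,uv=cloud(c,(H[...,2]>140)&b,w);print(np.median(P[:,2]))
for ctr in(boss,hole,np.array([.5312,.2923])):
    tcp=np.r_[ctr,.063]-M@[0,-.00145,-.00015]; tcp[2]=.063
    print("delta",M.T@(tcp-o["position"])*1e3,tcp)
print("tilt corr",np.degrees(np.cross([1,0,0],M.T@[0,0,-1])))
E
```

```text
98 [265 117] [299 152] (array([0.53013936, 0.29008992, 0.01724005]), np.float64(0.000265561095483647))
168 [253 104] [311 164] (array([0.5303823 , 0.28978111, 0.02989571]), np.float64(0.00025457132117938174))
0.013680492062193905
delta [156.16275702  50.54205392   3.2340872 ] [0.53126102 0.29102098 0.063     ]
delta [156.16263499  50.49138071   3.6237284 ] [0.53150396 0.29071216 0.063     ]
delta [156.16987277  52.86318977   2.44562534] [0.53232166 0.29323106 0.063     ]
tilt corr [ 0.          0.00512481 -0.17738762]
```

```bash
python3 -m inch '[[[0,0,0],[0,25,1.5],1],[[0,0,-0.1],[0,45,2.8],1],[[0,0,-0.2],[15,51.5,2.8],1],[[0,0,-0.2],[50,51.5,2.8],1],[[0,0,-0.2],[90,51.5,2.8],1],[[0,0,-0.2],[115,51.5,2.8],1],[[0,0,-0.2],[130,51.5,2.8],1],[[0,0,-0.2],[137,51.5,2.8],1],[[0,0,-0.2],[137,51.5,2.8],1],[[0,0,-0.2],[137,51.5,2.8],1]]'; python3 - <<'E'
from h import *
from workcell import readout,camera
from scipy.spatial.transform import Rotation as R
o=readout.get_obs();M=R.from_quat(o["ee_rot"]).as_matrix()
print(o["position"],M.T@(np.array([.5316,.2920,.063])-o["position"])*1e3,"tilt corr",np.degrees(np.cross([1,0,0],M.T@[0,0,-1])))
ims=[]
c=camera("wrist");ims.append(cv2.resize(c["pixels"][...,::-1],(533,400)))
c=camera("scene");ims.append(cv2.resize(c["pixels"][110:190,170:223,::-1],(265,400),interpolation=cv2.INTER_CUBIC))
cv2.imwrite("pics/p8.png",np.hstack(ims))
E
```

```text
clock: 23.35
position: [0.532, 0.2922, 0.0831]
ee_rot: [0.267, 0.654, -0.267, 0.655]
ft_force: [-0.6, -0.1, -1.2]
grip_width: 0.283
[0.53202875 0.29222608 0.08312415] [20.12363252 -0.48012936 -0.15902505] tilt corr [ 0.          0.03116595 -0.05294031]
```

View pics/p8.png

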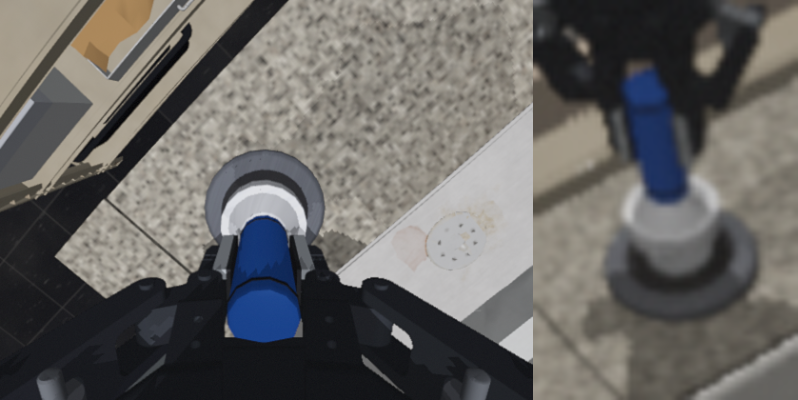

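```bash
python3 -m inch '[[[0,0,0],[6,-0.5,0],1],[[0,0,0],[10,-0.5,0],1],[[0,0,0],[13,-0.5,0],1],[[0,0,0],[15,-0.5,0],1],[[0,0,0],[16.5,-0.5,0],1],[[0,0,0],[18,-0.5,0],1],[[0,0,0],[18,-0.5,0],1]]'; python3 -m inch '[[[0,0,0],[0.5,0,0],1],[[0,0,0],[1,0,0],1],[[0,0,0],[1,0,0],1]]'
```

```text
clock: 24.32
position: [0.5316, 0.2918, 0.0649]
ee_rot: [0.267, 0.654, -0.267, 0.655]
ft_force: [0.2, -0.0, -1.5]
grip_width: 0.292
clock: 24.7
position: [0.5315, 0.2918, 0.0638]
ee_rot: [0.267, 0.654, -0.267, 0.655]
ft_force: [0.8, -0.5, -1.8]
grip_width: 0.289
```

```bash
python3 -m inch '[[[0,0,0],[0.5,0,0],1],[[0,0,0],[0.8,0,0],1],[[0,0,0],[0.8,0,0],1]]'
```

```text
clock: 25.08
position: [0.5316, 0.2918, 0.0631]
ee_rot: [0.267, 0.654, -0.267, 0.655]
ft_force: [0.3, 0.3, -0.0]
grip_width: 0.287
```

```bash
python3 -m inch '[[[0,0,0],[0.4,0,0],1],[[0,0,0],[0.4,0,0],1]]'; python3 -m inch '[[[0,0,0],[0,0,0],0.68],[[0,0,0],[0,0,0],0.62],[[0,0,0],[0,0,0],0.55],[[0,0,0],[0,0,0],0.4],[[0,0,0],[0,0,0],0.2],[[0,0,0],[0,0,0],0],[[0,0,0],[0,0,0],0],[[0,0,0],[0,0,0],0],[[0,0,0],[0,0,0],0]]'; python3 - <<'E'
from workcell import readout,camera
import cv2
c=camera("wrist");cv2.imwrite("pics/w9.png",c["pixels"][...,::-1])
E
```

```text
clock: 25.32
position: [0.5317, 0.2919, 0.0631]
ee_rot: [0.267, 0.654, -0.267, 0.655]
ft_force: [-1.1, -1.7, 3.8]
grip_width: 0.295
clock: 26.45
position: [0.5317, 0.2919, 0.0631]
ee_rot: [0.267, 0.654, -0.267, 0.655]
ft_force: [0.1, 0.0, 0.3]
grip_width: 1.0
```

View pics/w9.png

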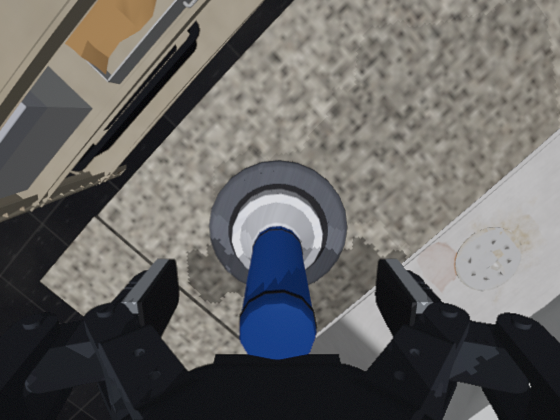

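The tool stands free between open fingers (handle column 278), inside the rest ring. Now to withdraw straight up and check.

```bash
python3 -m inch '[[[0,0,0],[-10,0,0],0],[[0,0,0],[-40,0,0],0],[[0,0,0],[-80,0,0],0],[[0,0,0],[-120,0,0],0],[[0,0,0],[-160,-30,0],0],[[0,0,0],[-180,-60,0],0],[[0,0,0],[-180,-60,0],0]]'; python3 - <<'E'
from h import *
from workcell import readout,camera
o=readout.get_obs();c=camera("wrist");cv2.imwrite("pics/w10.png",c["pixels"][...,::-1]);H=hsv(c)
m=(H[...,0]>100)&(H[...,0]<130)&(H[...,1]>120)
P,uv=cloud(c,m,o);k=np.linalg.norm(P[:,:2]-[.531,.291],axis=1)<.05;P=P[k]
for a,b in((.045,.06),(.06,.08),(.08,.105)):
    q=P[(P[:,2]>a)&(P[:,2]<b)]
    if len(q)>20: print(a,len(q),circ(q,.013))
t=P[:,2]>.11;print("top",P[t].mean(0),np.percentile(P[:,2],98))
A,_=cloud(c,box(c,200,360,60,260),o);d=np.hypot(A[:,0]-.531,A[:,1]-.291)
q=A[(d>.036)&(d<.041),2];print("plate z",np.median(q)); q=A[(A[:,2]>.025)&(A[:,2]<.04)&(d<.04)];print("foot",q.mean(0),np.percentile(q[:,2],[50,95]))
s=camera("scene");t=camera("top")
cv2.imwrite("pics/s10.png",s["pixels"][...,::-1])
c0=load("scene0.npz")
for c,c00 in((s,c0),(t,load("top0.npz"))):
    pass
cv2.imwrite("pics/cmp10.png",np.hstack([cv2.resize(x["pixels"][150:400,380:560,::-1],(380,528)) for x in(c0,s)]))
E
```

```text
clock: 27.38
position: [0.4895, 0.2484, 0.2452]
ee_rot: [0.268, 0.653, -0.267, 0.656]
ft_force: [0.2, 0.4, -0.7]
grip_width: 0.999
top [0.53117675 0.29145421 0.11349041] 0.11494085259414685
plate z 0.008603793230576112
foot [0.53367734 0.2948868  0.02791504] [0.02749041 0.03195283]
```

View pics/w10.png

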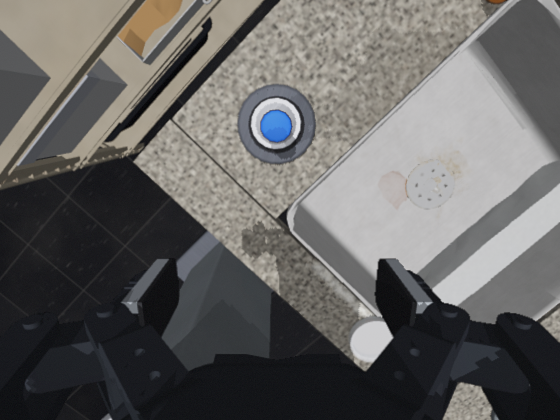

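View pics/s10.png

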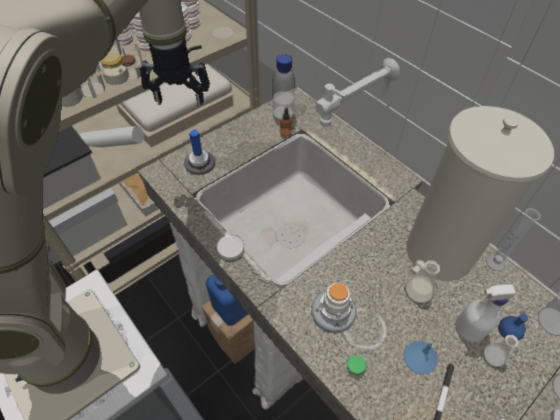

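```bash
python3 -c "
from workcell import manip,readout
print(readout.get_obs()['clock']);print(manip.hand_in())"
```

```text
27.525
the job is handed in; nothing more can be done
None
```

I seated the cap with the tool, stood the tool back on its rest and handed the job in at 27.5 s of the 72 s allowed. `hand_in()` gives no verdict, so the results below are from my own checks.

- **Press:** The carriage slipped about 10 mm at roughly 4–5 N. The force then rose to about 9 N, the cap snapped in and the force dropped to zero. A light follow-up push met firm contact at about 10 N. These forces come from the wrist sensor, corrected for the tool's weight and read only at the end of each step. Every reading was well under 15 N.
- **Cap:** Its top stood 12.2 mm above the jar rim before the press and 7.1 mm after. The head is 7 mm thick, so the cap is home, and its centre did not shift sideways.
- **Tool:** It did not slip in the grip. After release, the top of the handle is at (0.531, 0.291), at the same height as at the start. I judged it upright from the pictures only, because too little of the handle showed to measure its tilt.
- **Other things:** The gripper is open and clear of everything. The bystanders, including the flask, look unmoved in the last picture, but I did not measure them.

**One disagreement:** the wrist camera put the rest's centre at (0.530, 0.290), about 2 mm from where I had first gripped the tool. I set the tool down between the two. It is about 1–2 mm off the measured centre, within the 6 mm limit.

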